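Box the two tuning slides

TASK

Two tall nickel-silver drone tuning slides stand on the tiled sill; the divided box already holds two short ferrules. Stand the two tall slides in the box's two empty, cork-floored cells, one in each, upright and right down on the cork, and do not let either of them tip over on the way.

Things in the scene. Friction and masses are not known exactly. Their poses are not given: they have to be found in the camera images.
- slide_a_mid (a point): One drone tuning slide of silver-coloured metal: an upright open tube 64 mm tall, 28 mm across, with a foot flange 36 mm across and 6 mm high; about 75 g. It stands on the tiled sill. This point is at its centre, half-way up (32 mm above its underside); z is its axis, up. Short ferrules (18 mm tall, same metal and diameters) are not slides.
- slide_b_mid (a point): The other, identical drone tuning slide of silver-coloured metal: an upright open tube 64 mm tall, 28 mm across, with a foot flange 36 mm across and 6 mm high; about 75 g. It stands on the tiled sill. This point is at its centre, half-way up (32 mm above its underside); z is its axis, up. Short ferrules (18 mm tall, same metal and diameters) are not slides.
- pad_a_top (a point): One of the two empty cells of the box, known by its brown cork floor: the centre of the cork's upper face, 8 mm above the sill; z up, x and y along the box's walls. The cell is 60 mm square inside; its walls and dividers end 18 mm above the cork. A slide standing on it has its top 72 mm above the sill.
- pad_b_top (a point): The other of the two empty cells of the box, known by its brown cork floor: the centre of the cork's upper face, 8 mm above the sill; z up, x and y along the box's walls. The cell is 60 mm square inside; its walls and dividers end 18 mm above the cork. A slide standing on it has its top 72 mm above the sill.
- box: Fixed dark wooden divided box, 138 mm square, with four square cells (two by two, 66 mm from centre to centre); origin under its centre on the sill, z up, x and y along its walls. Walls and dividers are 6 mm thick and end 26 mm above the sill. The two cells without cork each hold a short ferrule, lower than the dividers.
Things that resemble listed ones, but are neither listed nor needed, are in the scene too. Leave any purple or yellow look-alike of the part that bears slide_b_mid alone. What is shaped like the part that bears slide_a_mid but orange or yellow is not meant.

How it is judged (in metres and radians):
At the end, for the whole second after the job is handed in: Both tall slides are in the two cork-floored cells, one in each: each slide's axis within 22 mm of its cell's centre (which the cell's walls ensure), its foot down on the cork (within 6 mm), upright within 8.5 degrees, and at rest (((horizontal distance between slide_a_mid and pad_a_top below 0.022 m and z of slide_a_mid in the frame of pad_a_top below 0.038 m and angle between each of slide_a_mid, slide_b_mid's own z axis and vertical below 0.15 rad and horizontal distance between slide_b_mid and pad_b_top below 0.022 m and z of slide_b_mid in the frame of pad_b_top below 0.038 m) or (horizontal distance between slide_a_mid and pad_b_top below 0.022 m and z of slide_a_mid in the frame of pad_b_top below 0.038 m and angle between each of slide_a_mid, slide_b_mid's own z axis and vertical below 0.15 rad and horizontal distance between slide_b_mid and pad_a_top below 0.022 m and z of slide_b_mid in the frame of pad_a_top below 0.038 m)) and linear speed of each of slide_a, slide_b below 0.03 m/s); the robot touches nothing.
It fails at once if a slide tips by more than 45 degrees (angle between any of slide_a_mid, slide_b_mid's own z axis and vertical above 0.785 rad).
It also fails if it takes over 64 s, if anything falls off the work surface, if the arm or the gripper's body presses on something with over 40 N, if the wrist force passes 120 N, or if a joint passes its speed limit or range.

ROBOT

A 7-joint arm with a two-finger parallel gripper is mounted at the origin on the work surface. World frame = base frame: x ahead of the robot, y to its left, z up, the work surface at z = 0. Lengths are in mm, angles in degrees, forces in N, time in s.
With the tool pointing down it reaches from about 425 to 1025 mm from the base axis. Payload 9.4 kg.
Tool frame: the origin (TCP) lies at the very end of the fingers, on their centre line; the grasp point (between the pads) lies 19 mm behind it; z points along the fingers, y is the line along which they close (so a half turn about z gives the same grasp; the last joint's range is limited). The gripper opens to 85 mm and grips with 20 to 120 N. Pads are 22 mm wide; open, the fingers measure 114 mm over their backs; the gripper's body (76 mm by 85 mm) begins 54 mm behind the grasp point. The pads swing forward as they close: fully open they stand 13 mm farther back than shut.
Start: joints at [65.22, 34.337, -0.143, 91.639, 0.103, 54.024, -4.572], TCP at [252.537, -679.595, 231.275] pointing down, gripper open.
Joint ranges: [-147.43, 147.43], [-19.82, 112.94], [-74.19, 73.91], [6.32, 146.72], [-59.91, 239.91], [6.04, 106.73], [-150.56, 150.56]. Speed limits (degrees/s): [127.2, 127.2, 172.46, 172.46, 180, 180, 180].

INTERFACE

Orientations are given as [roll, pitch, yaw] about the fixed x, y, z axes, in that order (R = Rz(yaw) Ry(pitch) Rx(roll)).
In Python, from workcell import robot gives the robot as it stands. The module is installed in compiled form; this text tells all that it offers.
- The arm moves only by the shell command python3 -m inch 'ROWS' [FORCE]. ROWS is JSON, a list of rows, each a list of 7 numbers: the opening, from 0 (shut) to 1 (fully open), then the shift along the tool's x, y, z in units of 50 mm (1.0 is 50 mm), then the turn, a rotation vector about the tool's x, y, z in units of 5 degrees (1.0 is 5 degrees). In form: [[jaw, x, y, z, rx, ry, rz], ...]. A call has 1 to 12 rows; each row shifts and turns the commanded pose from where the row before left it, along the tool's axes as they then stand; what a row does not reach is not made up. A row lasts 1/10 s, in which the tool goes at most 50 mm and 8.59 degrees, less where a joint would pass 70% of its speed; a pose out of reach is approached as far as the arm can. A call is refused whole if a number of a shift passes 1 or a number of a turn 1, either way. A call with a gripper value outside its range is refused whole. The fingers move at their own pace and stop on an object; FORCE is the grip in N (left out, the last holds). Time passes only in rows, so rows that do not move let the fingers close. It gives the time, the measured TCP pose, the force, the opening and the grip force at its end, in the units of the state.
- robot.sense(): the state, without advancing time (a new reading comes with each control period).
- robot.grab_frame(name): name is "scene" or "top" or "wrist"; returns (picture, depth): 400x640x3 uint8, blue, green, red; 400x640 float32, mm along the optical axis (not along the pixel's ray), 0 where there is no reading.
- robot.camera_params(name): a dict with "fx", "fy", "cx", "cy" (pixels), "distortion" ([k1, k2, p1, p2, k3] as OpenCV has them; the pictures are not rectified), "R" (3x3) and "t" (3): a world point X has camera coordinates R X + t. Camera axes: x right, y down, z forward; pixel columns grow to the right and rows downward; lengths in mm; the calibration is good to about 2 mm. A picture is of the moment at which its call begins: read the wrist's pose just before it. camera_params takes no time and is no camera call; for the wrist camera it gives the pose at the moment of the call.
- robot.close_job(): hands the job in; it is judged then, once.
The state is a dict: "time_s": time; "joint_positions": joint angles; "dq": joint speeds; "joint_torque": joint torques, N m; "ee_pos": TCP position; "eef_rot": TCP orientation; "force": force on the tool from outside, world axes, zero at the start; "wrist_torque": the same for the moment, N m; "opening": opening from 0.0 (shut) to 1.0 (fully open); "gripper_force": force on a finger pad.
Only numpy, scipy, OpenCV 4.12 (cv2) and the standard library are available. Lean on these libraries where they do the work, as an engineer would, in place of code of your own. Each camera call takes 0.05 s, during which the arm holds its last target. There are 200 camera calls.

## Working session

There is one attempt and no reset: what is moved stays moved. The work goes in short steps, Python scripts to look and compute and a shell command to move; the robot and the scene stay as the last step left them, time stands still between calls to the robot, and variables do not carry over. Pictures are saved under pics/ and viewed, at most 10 in all, crops included, and the job is handed in when it is done.

```bash
mkdir -p pics
cat > h.py <<'E'
import numpy as np,cv2
from workcell import robot
def shot(n):
    p=robot.camera_params(n); im,d=robot.grab_frame(n)
    return im,d,p
def world(d,p):
    K=np.array([[p['fx'],0,p['cx']],[0,p['fy'],p['cy']],[0,0,1]]);h,w=d.shape
    uv=np.stack(np.meshgrid(np.arange(w),np.arange(h)),-1).reshape(-1,1,2).astype(float)
    n=cv2.undistortPoints(uv,K,np.array(p['distortion'])).reshape(h,w,2)
    X=np.dstack([n*d[...,None],d]); W=(X-np.array(p['t']).ravel())@np.array(p['R'])
    W[d==0]=np.nan; return W
E
python3 - <<'E'
from h import *
for n in ['top','scene']:
    im,d,p=shot(n); cv2.imwrite(f'pics/{n}0.png',im); np.save(f'{n}0.npy',world(d,p))
    print(n,np.array(p['R']).round(2).tolist(),np.array(p['t']).round())
print(robot.sense())
E
```

```text
top [[0.02, -1.0, -0.01], [-1.0, -0.02, -0.09], [0.09, 0.01, -1.0]] [  1. 561. 797.]
scene [[0.02, 1.0, 0.02], [0.71, -0.0, -0.71], [-0.71, 0.03, -0.71]] [ -22. -335. 1191.]
{'time_s': 0.1, 'joint_positions': array([65.21908094, 34.38030313, -0.14390269, 91.67528451,  0.10376295,
       54.02754298, -4.57057937]), 'dq': array([-0.04374614, -0.1651371 ,  0.01074569, -0.12990674, -0.01668369,
       -0.10842208, -0.03888283]), 'joint_torque': array([ 4.66955389e-03, -7.77995396e+01,  1.56938441e+00, -2.58629304e+01,
        1.25906061e-02,  5.43356000e-03, -1.60040514e-05]), 'ee_pos': array([ 252.36847294, -679.19847265,  230.50576363]), 'eef_rot': array([-1.79917469e+02,  9.23353260e-03,  2.03901801e+01]), 'force': array([-0.27347286, -0.08079006, -0.06805404]), 'wrist_torque': array([ 0.03371327, -0.01037784,  0.00763595]), 'gripper_force': 0.0, 'opening': 1.003408585171567}
```

View pics/top0.png

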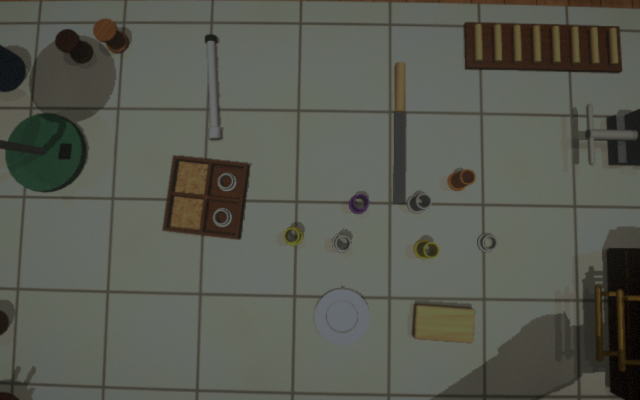

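View pics/scene0.png

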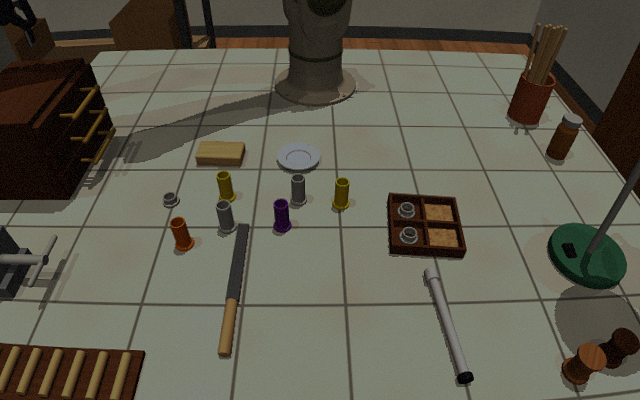

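The top view shows the silver slides at (342,242) and (419,202), a loose ferrule at (487,242), and the cork cells at (192,178) and (187,212). In the scene view the slides are at (298,190) and (225,217). Next I measure all of them.

Run:
```python
from h import *
T=np.load('top0.npy');S=np.load('scene0.npy')
def reg(W,u,v,r): return W[v-r:v+r,u-r:u+r].reshape(-1,3)
def circ(P):
    c=cv2.minEnclosingCircle(P[:,:2].astype(np.float32)); return np.round(c[0],1),round(c[1],1)
for nm,(tu,tv),(su,sv) in [('A',(342,242),(298,190)),('B',(419,202),(225,217)),('purp',(358,203),(281,215)),('yelL',(292,236),(341,193)),('yelR',(426,248),(225,186)),('or',(460,180),(182,234))]:
    for W,u,v,n in [(T,tu,tv,'top'),(S,su,sv,'scene')]:
        P=reg(W,u,v,22 if n=='scene' else 16);P=P[np.isfinite(P[:,0])]
        Q=P[(P[:,2]>54)&(P[:,2]<75)]
        if len(Q)>5: print(nm,n,len(Q),circ(Q),'med',np.median(Q,0).round(1), 'zmax',np.nanmax(Q[:,2]).round(1))
P=reg(T,206,197,55);P=P[np.isfinite(P[:,0])]
Q=P[(P[:,2]>20)&(P[:,2]<32)];print('box',len(Q),cv2.minAreaRect(Q[:,:2].astype(np.float32)),np.median(Q[:,2]))
P=reg(S,426,225,50);P=P[np.isfinite(P[:,0])]
Q=P[(P[:,2]>20)&(P[:,2]<32)];print('boxS',len(Q),cv2.minAreaRect(Q[:,:2].astype(np.float32)))
for u,v in [(192,178),(187,212)]: print('cork',np.nanmedian(reg(T,u,v,8),0).round(1))
for u,v in [(227,182),(222,217)]: print('fer',np.nanmedian(reg(T,u,v,8),0).round(1))
```

```text
A top 84 (array([480.9, -39.1]), 13.8) med [481.1 -39.7  64.4] zmax 68.6
A scene 259 (array([517., -54.]), 52.7) med [494.4 -48.3  61.7] zmax 67.6
B top 113 (array([ 555.7, -176.7]), 14.2) med [ 555.4 -177.1   63.9] zmax 67.8
B scene 151 (array([ 556.3, -173.9]), 14.7) med [ 558.1 -173.8   61.4] zmax 66.5
purp top 90 (array([552.3, -69.5]), 13.9) med [552.2 -68.8  64.2] zmax 67.9
purp scene 149 (array([553.1, -67.8]), 14.1) med [556.3 -67.7  62.1] zmax 67.6
yelL top 87 (array([492.1,  48.4]), 13.8) med [491.4  48.6  64.3] zmax 68.6
yelL scene 141 (array([493.5,  50.6]), 14.5) med [496.2  49.9  61.2] zmax 67.3
yelR top 101 (array([ 471.8, -189.1]), 13.8) med [ 473.1 -187.6   63.9] zmax 67.4
yelR scene 214 (array([ 510.8, -175.4]), 53.1) med [ 483.9 -182.1   61.6] zmax 66.6
or top 131 (array([ 598.3, -251.9]), 14.3) med [ 598.7 -251.2   63.6] zmax 67.9
or scene 164 (array([ 599.3, -251.5]), 15.2) med [ 600.4 -251.4   61.3] zmax 65.9
box 1731 ((559.3717041015625, 208.62857055664062), (138.13653564453125, 138.45010375976562), 84.54964447021484) 25.59523408067116
boxS 1694 ((587.5018920898438, 208.32034301757812), (139.2959747314453, 198.5458221435547), 84.35372161865234)
cork [596.2 240.    8.8]
cork [532.6 245.9   8.9]
fer [588.8 173.2  12.3]
fer [524.3 180.3  12.3]
```

```bash
cat >> h.py <<'E'
from scipy.spatial.transform import Rotation as Ro
def need(x,y,z,yaw):
    s=robot.sense(); R=Ro.from_euler('xyz',s['eef_rot'],degrees=True); G=Ro.from_euler('xyz',[180,0,yaw],degrees=True)
    d=R.inv().apply(np.array([x,y,z])-s['ee_pos'])/50; r=np.degrees((R.inv()*G).as_rotvec())/5
    print('t',round(s['time_s'],1),'pos',s['ee_pos'].round(1),'rot',s['eef_rot'].round(2),'op',round(s['opening'],3),'gf',round(s['gripper_force'],1),'F',s['force'].round(1),'j7',s['joint_positions'][6].round(1))
    print('shift',d.round(3),'turn',r.round(2))
E
python3 - <<'E'
from h import *
need(556,-175.5,230,150)
a=np.array([252,-679.]);b=np.array([556,-175.])
for n in ['top','scene']:
    W=np.load(n+'0.npy').reshape(-1,3);W=W[np.isfinite(W[:,0])]
    u=(b-a)/np.linalg.norm(b-a);q=W[:,:2]-a;s=q@u;l=abs(q@[-u[1],u[0]])
    for k in range(0,600,100):
        m=(s>k)&(s<k+100)&(l<90); print(n,k,m.sum(),W[m,2].max() if m.any() else 0)
E
```

```text
t 0.1 pos [ 252.4 -679.2  230.5] rot [-1.7992e+02  1.0000e-02  2.0390e+01] op 1.003 gf 0.0 F [-0.3 -0.1 -0.1] j7 -4.6
shift [ 9.202 -7.327  0.019] turn [-1.000e-02 -2.000e-02 -2.592e+01]
top 0 0 0
top 100 3509 112.61841967184492
top 200 7135 113.16227327594085
top 300 5304 6.130532479662891
top 400 5284 21.58182482404482
top 500 5368 67.8633785198331
scene 0 2145 360.4657446582786
scene 100 4010 202.81790332443202
scene 200 4665 201.8054658174542
scene 300 2473 4.3118839207291435
scene 400 2731 20.461977331359844
scene 500 3513 66.6134776232426
```

```bash
python3 -m inch '[[1,0,0,-0.9,0,0,0],[1,0,0,-0.9,0,0,0],[1,0.76,-0.6,0,0,0,0],[1,0.76,-0.6,0,0,0,0],[1,0.76,-0.6,0,0,0,0],[1,0.76,-0.6,0,0,0,0],[1,0.76,-0.6,0,0,0,0],[1,0.76,-0.6,0,0,0,0],[1,0.76,-0.6,0,0,0,0],[1,0.76,-0.6,0,0,0,0],[1,0.76,-0.6,0,0,0,0],[1,0.76,-0.6,0,0,0,0]]'
python3 -m inch '[[0.7,0,0,0,0,0,-1],[0.7,0,0,0,0,0,-1],[0.7,0,0,0,0,0,-1],[0.7,0,0,0,0,0,-1],[0.7,0,0,0,0,0,-1],[0.7,0,0,0,0,0,-1],[0.7,0,0,0,0,0,-1],[0.7,0,0,0,0,0,-1],[0.7,0,0,0,0,0,-1],[0.7,0,0,0,0,0,-1],[0.7,0,0,0,0,0,-1],[0.7,0,0,0,0,0,-1]]'
python3 -m inch '[[0.7,0,0,0,0,0,-1],[0.7,0,0,0,0,0,-1],[0.7,0,0,0,0,0,-1],[0.7,0,0,0,0,0,-1],[0.7,0,0,0,0,0,-1],[0.7,0,0,0,0,0,-1],[0.7,0,0,0,0,0,-1],[0.7,0,0,0,0,0,-1],[0.7,0,0,0,0,0,-1],[0.7,0,0,0,0,0,-1],[0.7,0,0,0,0,0,-1],[0.7,0,0,0,0,0,-1]]'
python3 -c "from h import *; need(556,-175.5,100,150)"
```

```text
time_s: 1.3
ee_pos: [504.8, -264.2, 321.2]
eef_rot: [-180.0, 0.0, 20.4]
force: [0.0, -1.0, 0.3]
opening: 1.001
gripper_force: 0.0
time_s: 2.5
ee_pos: [504.0, -266.0, 320.9]
eef_rot: [-180.0, -0.0, 80.6]
force: [0.3, -0.7, 0.0]
opening: 0.703
gripper_force: 0.0
time_s: 3.7
ee_pos: [504.0, -266.0, 320.9]
eef_rot: [-180.0, -0.0, 140.6]
force: [0.4, 0.5, -0.9]
opening: 0.697
gripper_force: 0.0
t 3.7 pos [ 504.  -266.   320.9] rot [-1.7999e+02 -4.0000e-02  1.4059e+02] op 0.697 gf 0.0 F [ 0.4  0.5 -0.9] j7 58.2
shift [0.342 2.06  4.419] turn [-0.   -0.01 -1.88]
```

```bash
python3 -m inch '[[0.7,0.057,0.343,0.57,0,0,0],[0.7,0.057,0.343,0.57,0,0,0],[0.7,0.057,0.343,0.57,0,0,0],[0.7,0.057,0.343,0.57,0,0,0],[0.7,0.057,0.343,0.57,0,0,0],[0.7,0.057,0.343,0.57,0,0,0],[0.7,0,0,0,0,0,-0.94],[0.7,0,0,0,0,0,-0.94],[0.7,0,0,0,0,0,0]]'
python3 - <<'E'
from h import *
need(556,-175.5,100,150)
im,d,p=shot('wrist');cv2.imwrite('pics/w1.png',im);W=world(d,p)
P=W.reshape(-1,3);P=P[np.isfinite(P[:,0])]
m=(np.hypot(P[:,0]-556,P[:,1]+175.5)<28);Q=P[m&(P[:,2]>56)&(P[:,2]<72)]
print(len(Q),cv2.minEnclosingCircle(Q[:,:2].astype(np.float32)) if len(Q) else 0,np.median(Q,0))
Q=P[m&(P[:,2]>10)&(P[:,2]<72)];print(len(Q),np.median(Q,0))
need(556,-175.5,24,150)
E
```

```text
time_s: 4.6
ee_pos: [556.4, -175.6, 149.6]
eef_rot: [-180.0, -0.1, 149.9]
force: [-0.3, -0.2, -0.1]
opening: 0.7
gripper_force: 0.0
t 4.6 pos [ 556.4 -175.6  149.6] rot [-1.8000e+02 -8.0000e-02  1.4987e+02] op 0.7 gf 0.0 F [-0.3 -0.2 -0.1] j7 45.8
shift [ 0.007 -0.002  0.991] turn [-0.   -0.02 -0.03]
586 ((554.8294677734375, -175.8103485107422), 14.031441688537598) [ 555.44124394 -175.74910468   63.69809629]
1549 [ 557.34120982 -174.67199308   47.7608948 ]
t 4.7 pos [ 556.5 -175.9  149.9] rot [ 1.8000e+02 -5.0000e-02  1.4968e+02] op 0.697 gf 0.0 F [0.2 0.1 0.5] j7 45.7
shift [1.000e-02 2.000e-03 2.517e+00] turn [ 0.   -0.01 -0.06]
```

View pics/w1.png

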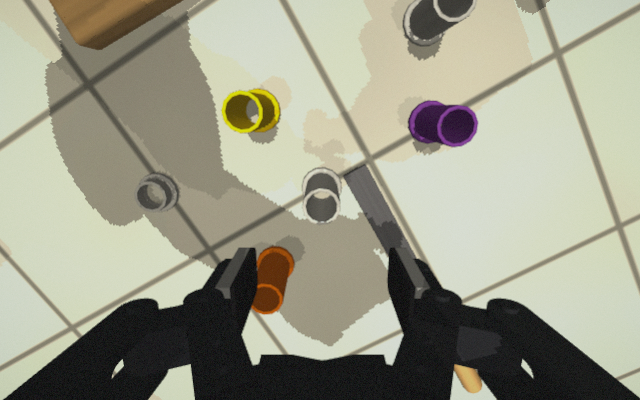

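The wrist view shows the silver slide centred between the fingers (320,195). Orange (270,285), yellow (250,110) and purple (440,122) are clear of the finger line.

```bash
python3 -m inch '[[0.7,0.02,0,0.5,0,0,0],[0.7,0,0,0.5,0,0,0],[0.7,0,0,0.5,0,0,0],[0.7,0,0,0.5,0,0,0],[0.7,0,0,0.35,0,0,0],[0.7,0,0,0.17,0,0,0],[0.7,0,0,0,0,0,0]]' 30
python3 -m inch '[[0.5,0,0,0,0,0,0],[0.45,0,0,0,0,0,0],[0.4,0,0,0,0,0,0],[0.36,0,0,0,0,0,0],[0.3,0,0,0,0,0,0],[0.2,0,0,0,0,0,0],[0.1,0,0,0,0,0,0],[0.1,0,0,0,0,0,0],[0.1,0,0,0,0,0,0]]' 30
python3 -c "from h import *; need(595.4,238.2,130,174.5)"
```

```text
time_s: 5.35
ee_pos: [555.4, -175.3, 23.5]
eef_rot: [-180.0, -0.1, 149.7]
force: [0.1, -0.0, 0.0]
opening: 0.696
gripper_force: 0.0
time_s: 6.25
ee_pos: [556.1, -175.5, 24.9]
eef_rot: [-180.0, 0.1, 149.8]
force: [-1.5, 0.5, 6.2]
opening: 0.325
gripper_force: 29.2
t 6.2 pos [ 556.1 -175.5   24.9] rot [-1.8000e+02  5.0000e-02  1.4978e+02] op 0.325 gf 29.2 F [-1.5  0.5  6.2] j7 37.3
shift [ 3.484  7.545 -2.106] turn [-0.    0.01 -4.94]
```

```bash
python3 -m inch '[[0.1,0,0,-0.2,0,0,0],[0.1,0,0,-0.4,0,0,0],[0.1,0,0,-0.6,0,0,0],[0.1,0,0,-0.6,0,0,0],[0.1,0,0,-0.4,0,0,0],[0.1,0,0,-0.2,0,0,0],[0.1,0.1,0.22,0,0,0,0],[0.1,0.17,0.37,0,0,0,0],[0.1,0.25,0.54,0,0,0,0],[0.1,0.25,0.54,0,0,0,0],[0.1,0.25,0.54,0,0,0,0],[0.1,0.25,0.54,0,0,0,0]]' 
python3 -m inch '[[0.1,0.25,0.54,0,0,0,0],[0.1,0.25,0.54,0,0,0,0],[0.1,0.25,0.54,0,0,0,0],[0.1,0.25,0.54,0,0,0,0],[0.1,0.25,0.54,0,0,0,0],[0.1,0.25,0.54,0,0,0,0],[0.1,0.17,0.37,0,0,0,0],[0.1,0.1,0.22,0,0,0,0],[0.1,0,0,0,0,0,-0.8],[0.1,0,0,0,0,0,-0.8],[0.1,0,0,0,0,0,-0.8],[0.1,0,0,0,0,0,-0.8]]' 
python3 -m inch '[[0.1,0,0,0,0,0,-0.8],[0.1,0,0,0,0,0,-0.8],[0.1,0,0,0,0,0,0]]'
python3 - <<'E'
from h import *
need(595.4,238.2,34,174.5)
im,d,p=shot('wrist');cv2.imwrite('pics/w2.png',im);P=world(d,p).reshape(-1,3);np.save('w2.npy',P)
im,d,p=shot('top')
E
```

```text
time_s: 7.45
ee_pos: [569.3, -22.4, 142.9]
eef_rot: [-180.0, -0.1, 149.8]
force: [1.1, -0.1, -1.4]
opening: 0.325
gripper_force: 29.7
time_s: 8.65
ee_pos: [589.3, 185.1, 143.2]
eef_rot: [-179.9, -0.1, 165.9]
force: [-0.5, 0.1, -0.6]
opening: 0.319
gripper_force: 29.7
time_s: 8.95
ee_pos: [589.4, 184.9, 143.2]
eef_rot: [-180.0, -0.1, 173.8]
force: [0.0, -0.6, -1.3]
opening: 0.326
gripper_force: 29.7
t 8.9 pos [589.4 184.9 143.2] rot [-1.7995e+02 -9.0000e-02  1.7382e+02] op 0.326 gf 29.7 F [ 0.  -0.6 -1.3] j7 31.8
shift [-0.008  1.074  2.184] turn [-0.01 -0.02 -0.14]
```

View pics/w2.png

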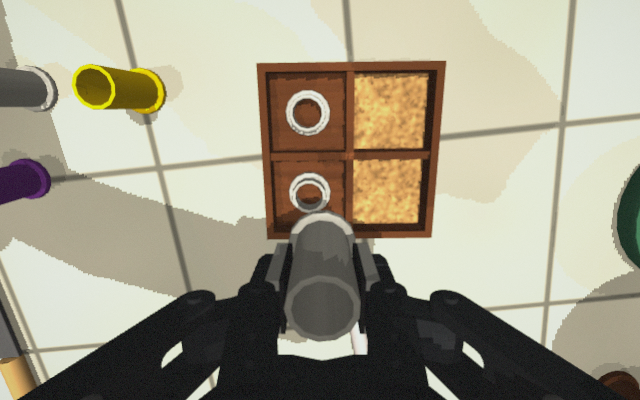

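The wrist view shows the slide upright between the pads (320,270). The cork cells are at (388,112) and (387,190). I refine the box pose from this view.

```bash
python3 - <<'E'
from h import *
P=np.load('w2.npy');P=P[np.isfinite(P[:,0])]
Q=P[(P[:,2]>23)&(P[:,2]<29)&(np.hypot(P[:,0]-559,P[:,1]-208)<110)]
# cork floor centre: z 6..12 and within box
r=cv2.minAreaRect(Q[:,:2].astype(np.float32));print(len(Q),r)
# outer extents on walls via box frame, percentiles
a=np.radians(-5.45);ux=np.array([np.cos(a),np.sin(a)]);uy=np.array([-ux[1],ux[0]])
q=Q[:,:2]-[559.4,208.6]
print('ux',np.percentile(q@ux,[0.5,1,99,99.5]),'uy',np.percentile(q@uy,[.5,1,99,99.5]))
S=P[(np.hypot(P[:,0]-589,P[:,1]-185)<20)&(P[:,2]>100)]
for z in range(105,205,10):
    s=S[abs(S[:,2]-z)<5]; print(z,len(s),s[:,:2].mean(0).round(1) if len(s) else '')
E
python3 -m inch '[[0.1,0,0.2,0,0,0,-0.1],[0.1,0,0.3,0,0,0,0],[0.1,0,0.3,0,0,0,0],[0.1,0,0.2,0,0,0,0],[0.1,0,0.07,0,0,0,0],[0.1,0,0,0,0,0,0]]'
python3 -c "from h import *; need(595.4,238.2,34,174.5)"
```

```text
7586 ((559.2435302734375, 210.31387329101562), (138.81089782714844, 138.54824829101562), 84.45233917236328)
ux [-69.34631198 -69.23286974  67.96800424  68.34291321] uy [-67.27929423 -67.10449863  70.14654196  70.348821  ]
105 0 
115 12 [574.9 186.8]
125 1036 [578.1 186.2]
135 366 [577.3 186.3]
145 618 [582.3 185.9]
155 1226 [585.4 185.3]
165 1653 [586.4 185.3]
175 2190 [586.8 185.4]
185 2774 [587.5 185.3]
195 118 [578.2 183.1]
time_s: 9.65
ee_pos: [595.2, 239.7, 144.2]
eef_rot: [180.0, -0.0, 174.4]
force: [0.4, 0.1, -1.4]
opening: 0.323
gripper_force: 29.7
t 9.7 pos [595.2 239.7 144.2] rot [ 1.7999e+02 -1.0000e-02  1.7436e+02] op 0.323 gf 29.7 F [ 0.4  0.1 -1.4] j7 28.8
shift [-0.007 -0.031  2.203] turn [ 0.   -0.   -0.03]
```

```bash
python3 -m inch '[[0.1,0,0,0.25,0,0,0],[0.1,0,0,0.4,0,0,0],[0.1,0,0,0.4,0,0,0],[0.1,0,0,0.4,0,0,0],[0.1,0,0,0.3,0,0,0],[0.1,0,0,0.2,0,0,0],[0.1,0,0,0.1,0,0,0],[0.1,0,0,0.06,0,0,0],[0.1,0,0,0.04,0,0,0],[0.1,0,0,0,0,0,0]]'
python3 -m inch '[[0.1,0,0,0.02,0,0,0],[0.1,0,0,0.02,0,0,0],[0.1,0,0,0,0,0,0]]'
```

```text
time_s: 10.65
ee_pos: [595.6, 238.8, 37.1]
eef_rot: [180.0, 0.0, 174.3]
force: [-0.4, -0.1, -1.5]
opening: 0.317
gripper_force: 29.7
time_s: 10.95
ee_pos: [595.5, 238.7, 34.9]
eef_rot: [180.0, 0.0, 174.3]
force: [0.2, 0.2, -1.2]
opening: 0.325
gripper_force: 29.7
```

```bash
python3 -m inch '[[0.1,0,0,0.02,0,0,0],[0.1,0,0,0.02,0,0,0],[0.1,0,0,0,0,0,0]]'
```

```text
time_s: 11.25
ee_pos: [595.5, 238.7, 33.0]
eef_rot: [-180.0, 0.0, 174.3]
force: [-0.5, -0.5, 2.5]
opening: 0.321
gripper_force: 29.9
```

Contact is felt on the cork, so I release and lift.

```bash
python3 -m inch '[[0.4,0,0,0,0,0,0],[0.5,0,0,0,0,0,0],[0.6,0,0,0,0,0,0],[0.7,0,0,0,0,0,0],[0.7,0,0,0,0,0,0],[0.7,0,0,-0.15,0,0,0],[0.7,0,0,-0.3,0,0,0],[0.7,0,0,-0.5,0,0,0],[0.7,0,0,-0.5,0,0,0],[0.7,0,0,-0.5,0,0,0],[0.7,0,0,-0.3,0,0,0],[0.7,0,0,0,0,0,0]]'
python3 - <<'E'
from h import *
need(481,-39,145,120)
im,d,p=shot('scene');cv2.imwrite('pics/s2.png',im)
P=world(d,p).reshape(-1,3);P=P[np.isfinite(P[:,0])];Q=P[(np.hypot(P[:,0]-595,P[:,1]-239)<30)&(P[:,2]>30)]
print(cv2.minEnclosingCircle(Q[Q[:,2]<80][:,:2].astype(np.float32)),Q[Q[:,2]<80][:,2].max())
E
```

```text
time_s: 12.45
ee_pos: [596.5, 239.3, 148.2]
eef_rot: [179.9, 0.2, 174.3]
force: [0.1, -0.4, -0.0]
opening: 0.699
gripper_force: 0.0
t 12.4 pos [596.5 239.3 148.2] rot [179.88   0.21 174.27] op 0.699 gf 0.0 F [ 0.1 -0.4 -0. ] j7 28.9
shift [ 1.743 -5.769  0.045] turn [ 0.04  0.03 10.85]
((596.9465942382812, 239.63417053222656), 15.27747917175293) 74.83682173171104
```

View pics/s2.png

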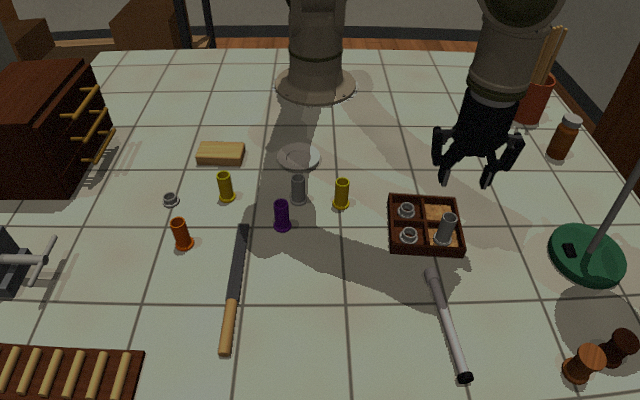

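The first slide stands in its front cork cell, at about (446,230). Next is slide A.

```bash
python3 -m inch '[[0.7,0.1,-0.32,0,0,0,0],[0.7,0.2,-0.66,0,0,0,0],[0.7,0.2,-0.66,0,0,0,0],[0.7,0.2,-0.66,0,0,0,0],[0.7,0.2,-0.66,0,0,0,0],[0.7,0.2,-0.66,0,0,0,0],[0.7,0.2,-0.66,0,0,0,0],[0.7,0.2,-0.66,0,0,0,0],[0.7,0.16,-0.53,0,0,0,0],[0.7,0.09,-0.3,0,0,0,0],[0.7,0,0,0,0,0,0.9]]'
python3 -m inch '[[0.7,0,0,0,0,0,1],[0.7,0,0,0,0,0,1],[0.7,0,0,0,0,0,1],[0.7,0,0,0,0,0,1],[0.7,0,0,0,0,0,1],[0.7,0,0,0,0,0,1],[0.7,0,0,0,0,0,1],[0.7,0,0,0,0,0,1],[0.7,0,0,0,0,0,1],[0.7,0,0,0,0,0,1],[0.7,0,0,0,0,0,0]]'
python3 - <<'E'
from h import *
im,d,p=shot('wrist');cv2.imwrite('pics/w3.png',im);P=world(d,p).reshape(-1,3)
P=P[np.isfinite(P[:,0])]
Q=P[(np.hypot(P[:,0]-481,P[:,1]+39)<25)&(P[:,2]>56)&(P[:,2]<72)]
c,r=cv2.minEnclosingCircle(Q[:,:2].astype(np.float32));print(len(Q),c,r,np.median(Q,0))
need(c[0]+.5,c[1]+.3,24,120)
E
```

```text
time_s: 13.6
ee_pos: [476.5, -43.4, 143.9]
eef_rot: [-179.9, -0.2, 169.5]
force: [-0.2, 0.3, -1.2]
opening: 0.701
gripper_force: 0.0
time_s: 14.7
ee_pos: [478.2, -40.4, 144.4]
eef_rot: [-179.9, -0.0, 119.7]
force: [0.3, 0.3, -1.0]
opening: 0.7
gripper_force: 0.0
618 (480.4624328613281, -38.32661819458008) 14.002731323242188 [480.59094034 -38.44012837  63.88797227]
t 14.8 pos [478.4 -40.3 144.6] rot [-1.7989e+02 -3.0000e-02  1.1986e+02] op 0.701 gf 0.0 F [-0.1 -0.5 -0. ] j7 6.8
shift [0.012 0.072 2.411] turn [-0.02 -0.01 -0.03]
```

View pics/w3.png

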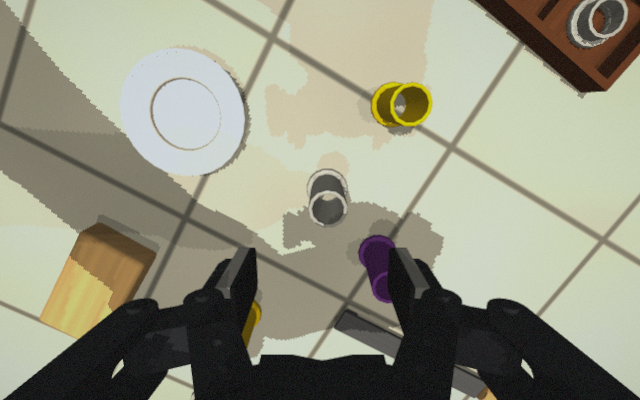

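The wrist view shows the silver slide at (327,198) between the fingers, with purple (380,265) and yellow (400,105) clear of them. I descend and grip.

```bash
python3 -m inch '[[0.7,0.012,0.07,0.4,0,0,0],[0.7,0,0,0.5,0,0,0],[0.7,0,0,0.5,0,0,0],[0.7,0,0,0.5,0,0,0],[0.7,0,0,0.33,0,0,0],[0.7,0,0,0.17,0,0,0],[0.7,0,0,0,0,0,0]]' 30
python3 -m inch '[[0.5,0,0,0,0,0,0],[0.45,0,0,0,0,0,0],[0.4,0,0,0,0,0,0],[0.36,0,0,0,0,0,0],[0.3,0,0,0,0,0,0],[0.2,0,0,0,0,0,0],[0.1,0,0,0,0,0,0],[0.1,0,0,0,0,0,0],[0.1,0,0,0,0,0,0]]' 30
python3 -m inch '[[0.1,0,0,-0.2,0,0,0],[0.1,0,0,-0.4,0,0,0],[0.1,0,0,-0.6,0,0,0],[0.1,0,0,-0.6,0,0,0],[0.1,0,0,-0.4,0,0,0],[0.1,0,0,-0.3,0,0,0],[0.1,0,0,0,0,0,0]]'
python3 -c "from h import *; need(529.7,245.3,37,174.5)"
```

```text
time_s: 15.45
ee_pos: [481.4, -37.4, 24.2]
eef_rot: [-179.9, -0.1, 119.9]
force: [-0.0, 0.1, 0.1]
opening: 0.702
gripper_force: 0.0
time_s: 16.35
ee_pos: [482.6, -37.6, 25.8]
eef_rot: [180.0, 0.0, 119.8]
force: [-0.1, 0.0, 5.8]
opening: 0.31
gripper_force: 29.1
time_s: 17.05
ee_pos: [483.1, -37.7, 152.6]
eef_rot: [179.8, 0.1, 119.8]
force: [0.6, -0.2, -1.2]
opening: 0.313
gripper_force: 29.8
t 17.1 pos [483.1 -37.7 152.6] rot [1.7983e+02 1.2000e-01 1.1975e+02] op 0.313 gf 29.8 F [ 0.6 -0.2 -1.2] j7 6.1
shift [4.455 3.611 2.312] turn [  0.02   0.04 -10.95]
```

```bash
python3 -m inch '[[0.1,0.2,0.16,0,0,0,0],[0.1,0.35,0.28,0,0,0,0],[0.1,0.45,0.37,0,0,0,0],[0.1,0.45,0.37,0,0,0,0],[0.1,0.45,0.37,0,0,0,0],[0.1,0.45,0.37,0,0,0,0],[0.1,0.45,0.37,0,0,0,0],[0.1,0.45,0.37,0,0,0,0],[0.1,0.45,0.37,0,0,0,0],[0.1,0.35,0.28,0,0,0,0],[0.1,0.25,0.2,0,0,0,0],[0.1,0.14,0.1,0,0,0,0]]'
python3 -m inch '[[0.1,0,0,0,0,0,-1],[0.1,0,0,0,0,0,-1],[0.1,0,0,0,0,0,-1],[0.1,0,0,0,0,0,-1],[0.1,0,0,0,0,0,-1],[0.1,0,0,0,0,0,-1],[0.1,0,0,0,0,0,-1],[0.1,0,0,0,0,0,-1],[0.1,0,0,0,0,0,-1],[0.1,0,0,0,0,0,-1],[0.1,0,0,0,0,0,-0.95],[0.1,0,0,0,0,0,0]]'
python3 -c "from h import *; need(529.7,245.3,37,174.5)"
```

```text
time_s: 18.25
ee_pos: [528.0, 247.0, 149.3]
eef_rot: [-179.9, -0.0, 119.9]
force: [-0.5, 0.1, -0.8]
opening: 0.307
gripper_force: 29.8
time_s: 19.45
ee_pos: [528.5, 243.9, 149.6]
eef_rot: [-179.9, -0.1, 174.5]
force: [-1.0, -0.6, -2.1]
opening: 0.311
gripper_force: 29.7
t 19.4 pos [528.5 243.9 149.6] rot [-1.7994e+02 -6.0000e-02  1.7454e+02] op 0.311 gf 29.7 F [-1.  -0.6 -2.1] j7 23.6
shift [-0.023  0.032  2.252] turn [-0.01 -0.01  0.01]
```

```bash
python3 -m inch '[[0.1,-0.02,0.03,0.2,0,0,0],[0.1,0,0,0.4,0,0,0],[0.1,0,0,0.4,0,0,0],[0.1,0,0,0.4,0,0,0],[0.1,0,0,0.35,0,0,0],[0.1,0,0,0.25,0,0,0],[0.1,0,0,0.14,0,0,0],[0.1,0,0,0.06,0,0,0],[0.1,0,0,0,0,0,0]]'
python3 -m inch '[[0.1,0,0,0.02,0,0,0],[0.1,0,0,0.02,0,0,0],[0.1,0,0,0,0,0,0]]'
```

```text
time_s: 20.35
ee_pos: [529.9, 246.5, 40.2]
eef_rot: [-180.0, -0.0, 174.5]
force: [-0.1, 0.6, -0.0]
opening: 0.307
gripper_force: 29.7
time_s: 20.65
ee_pos: [530.1, 246.3, 38.6]
eef_rot: [180.0, 0.0, 174.5]
force: [-0.6, -0.4, -1.1]
opening: 0.308
gripper_force: 29.7
```

```bash
python3 -m inch '[[0.1,0,0,0.03,0,0,0],[0.1,0,0,0.03,0,0,0],[0.1,0,0,0,0,0,0]]'
python3 -m inch '[[0.1,0,0,0.02,0,0,0],[0.1,0,0,0.02,0,0,0],[0.1,0,0,0,0,0,0]]'
```

```text
time_s: 20.95
ee_pos: [529.8, 246.2, 35.0]
eef_rot: [-180.0, -0.0, 174.5]
force: [0.0, 0.5, -1.2]
opening: 0.311
gripper_force: 29.7
time_s: 21.25
ee_pos: [529.9, 246.4, 33.9]
eef_rot: [-180.0, 0.0, 174.5]
force: [-2.3, -2.6, 7.6]
opening: 0.308
gripper_force: 30.7
```

Contact again, so I release, lift and check.

```bash
python3 -m inch '[[0.4,0,0,0,0,0,0],[0.5,0,0,0,0,0,0],[0.6,0,0,0,0,0,0],[0.7,0,0,0,0,0,0],[0.7,0,0,0,0,0,0],[0.7,0,0,-0.15,0,0,0],[0.7,0,0,-0.3,0,0,0],[0.7,0,0,-0.5,0,0,0],[0.7,0,0,-0.5,0,0,0],[0.7,0,0,-0.5,0,0,0],[0.7,0,0,-0.5,0,0,0],[0.7,0,0,0,0,0,0]]'
python3 - <<'E'
from h import *
im,d,p=shot('scene');cv2.imwrite('pics/s3.png',cv2.resize(im[150:300,340:520],None,fx=4,fy=4))
P=world(d,p).reshape(-1,3);P=P[np.isfinite(P[:,0])]
for x,y in [(595.3,239),(529.7,245.3)]:
    Q=P[(np.hypot(P[:,0]-x,P[:,1]-y)<30)&(P[:,2]>55)&(P[:,2]<85)]
    print(cv2.minEnclosingCircle(Q[:,:2].astype(np.float32)),Q[:,2].max())
E
```

```text
time_s: 22.45
ee_pos: [531.2, 247.4, 160.1]
eef_rot: [179.8, 0.3, 174.5]
force: [1.5, 0.7, -0.0]
opening: 0.701
gripper_force: 0.0
((596.0150146484375, 239.05787658691406), 14.412152290344238) 74.93802281699514
((530.8162841796875, 246.68942260742188), 14.68938159942627) 75.52886876788239
```

View pics/s3.png

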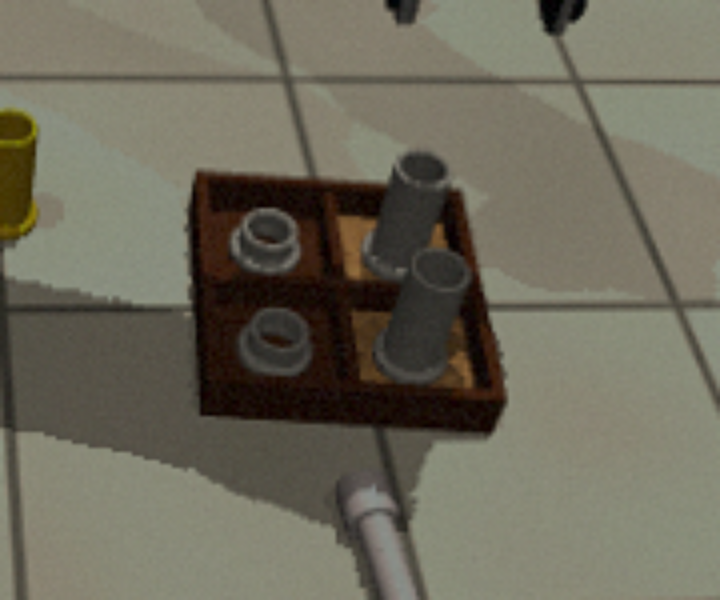

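The crop shows both slides upright on the cork, at (410,215) and (425,315), with the gripper clear above.

```bash
python3 -c "from workcell import robot; print(robot.close_job())"
```

```text
the job is handed in; nothing more can be done
None
```

Both tall slides stand upright on the cork, one in each empty cell, each about 2 mm or less from its cell's centre by the last camera check; I handed the job in at about 22 s, and it returned no verdict.

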